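# Shut the vial tray and throw its locking toggle

### The job

Close up the small white sample-tray loader for the run: first push its blue-fronted vial tray fully home, then lock it with the red-knobbed locking toggle above the tray. The toggle is held by a lock tooth, so draw the bat outward, away from the panel, flip it over from the green-dot side to the red-dot side, and let it spring fully back in there. Leave the amber bottle, the septa jar and the timer where they stand.

Things in the scene. Friction and masses are not known exactly. Their poses are not given: they have to be found in the camera images.
- loader: white sample-tray loader fixed to the bench, 110 mm deep (x), 180 mm wide (y), 128 mm high; origin at the centre of its underside; its +x axis points from the front to the back, +y to its left side as seen from the front, z up. Its flat front face is at x = -0.055; the tray goes in below z = 0.066, the toggle stands out of the panel above. A green dot marks the unlocked side (+y) and a red dot the locked side (-y) of the toggle. Nothing is above it
- tray_front (a point): centre of the blue tray front's outer face (a flat plate 166 mm wide, 54 mm high, z = 0.007 to 0.061, normal to the loader's x axis); the bat overhangs its middle and left (+y) half until it is thrown, so the free place for a gripper to push from above is the right (-y) half, about 60 mm from the centre; the tray, with eight small vials fixed in it, slides along the loader's x axis; at home this point is at x = -0.0675 in the loader's frame
- tray (a joint): how far the tray stands out, in m: 0 = fully home against its stop, 0.085 = fully out; it moves with about 3 N of friction and stays where it is left. It starts 0.04 to 0.07 out
- toggle_pivot (a point): point on the toggle's vertical swing axis at the height of the bat: x = -0.045, y = 0, z = 0.098 in the loader's frame; does not move with the toggle
- toggle_swing (a joint): swing angle of the bat about the vertical axis through toggle_pivot, in rad: 0 = square to the panel, +0.5 = stop at the locked (red dot, -y) side, -0.5 = stop at the unlocked (green dot, +y) side, where it starts. Fixed lock tooth between the sides: with the bat in, it cannot get past about 0.42 rad from either side toward the middle; with the bat drawn out 10 mm or more it swings freely with about 0.1 N m of friction and stays at the angle where it is left
- toggle_bat (a joint): how far the bat is drawn out along its own axis, in m: 0 = fully in, 0.018 = outer stop; a spring pulls it in with 7.5 N at 0 and 13 N at 0.018. It only goes fully in at swing angles beyond about 0.42 rad on either side
- bat_neck (a point): point on the axis of the bat's plain steel neck, 76 mm from toggle_pivot when the bat is in (moves with the bat). The bat is level and points away from the panel; the neck is 12 mm thick and bare from 42 mm to 92 mm from toggle_pivot. Under the bat a lock pin (30 to 38 mm from the pivot) and the fixed tooth (up to 38 mm from the pivot) reach down to z = 0.076; farther out nothing is below the neck except the tray front (up to z = 0.061)
- bat_knob (a point): centre of the red round knob at the end of the bat, 34 mm in diameter, from 92 mm to 117 mm from toggle_pivot when the bat is in; its inner side is a flat shoulder, 15 mm in radius and bevelled out to 17 mm, that can be hooked from behind with a finger at each side of the neck
- amber_bottle: amber bottle with a white cap, 48 mm in diameter, 102 mm high, beside the loader on its right; origin at the centre of its underside; bystander
- septa_jar: small white jar with a green lid, 39 mm in diameter, 47 mm high, beside the loader on its left; origin at the centre of its underside; bystander
- timer: white timer lying flat, 62 x 70 x 19 mm, in front on the right; origin at the centre of its underside; bystander

How it is judged:
By the outcome, as a careful person would: the job done as asked, in the order asked, and still so for the second after the job is handed in, with the robot touching nothing.
It also fails if it takes over 51 s, if anything falls off the work surface, if the arm or the gripper's body presses on something with over 40 N, if the wrist force passes 120 N, or if a joint passes its speed limit or range.

### The arm

A 7-joint arm with a two-finger parallel gripper is mounted at the origin on a cart in front of the work surface, level with it; the furniture and walls round the work are solid. World frame = base frame: x ahead of the robot, y to its left, z up, the work surface at z = 0. Lengths are in m, angles in rad, forces in N, time in s.
With the tool pointing down it reaches from about 0.375 to 0.925 m from the base axis. Payload 3.1 kg.
Tool frame: the origin (TCP) lies at the very end of the fingers, on their centre line; the grasp point (between the pads) lies ctrl.pinch_z behind it (ctrl.pinch_z is the distance from the TCP to the grasp point, in m); z points along the fingers, x is the direction in which the jaws open and shut, and the axes are right-handed (so a half turn about z gives the same grasp; the last joint's range is limited). The gripper opens to 85 mm and grips with 20 to 120 N. Pads are 22 mm wide; open, the fingers measure 114 mm over their backs; the gripper's body (76 mm by 85 mm) begins 54 mm behind the grasp point. The pads swing forward as they close: fully open they stand 13 mm farther back than shut.
Start: joints at [-1.355, 0.383, 0.044, 1.598, -0.018, 1.161, -0.05], TCP at [0.201, 0.618, 0.231] pointing down, gripper open.
Joint ranges: [-2.61, 2.61], [-0.41, 2.15], [-1.48, 1.57], [0, 2.5], [-1.57, 4.71], [0.05, 1.97], [-2.85, 2.85]. Speed limits (rad/s): [2.79, 2.79, 3.14, 3.14, 3.14, 3.14, 3.14].

### API

Orientations are given as a unit quaternion [w, x, y, z].
In Python, from bench import get_obs, cams, finish_job, spotter, ctrl gives the robot as it stands.
- The arm moves only by the tool jog_arm, never from a script. Its argument "series" is a list that holds one entry, the list of rows, each a list of 6 numbers: the shift along the tool's x, y, z in m, then the turn, a rotation vector about the tool's x, y, z in rad. In form: [[[tx, ty, tz, wx, wy, wz], ...]]. A call has 1 to 8 rows; each row shifts and turns the pose as measured when the row begins, along the tool's axes as they then stand; what a row does not reach is not made up. A row lasts 1/10 s, in which the tool goes at most 50 mm and 8.59 degrees, less where a joint would pass 70% of its speed; a pose out of reach is approached as far as the arm can. A call with a gripper value outside its range is refused whole. "fingers" is the finger opening in m, from 0 to 0.0854, set as the call begins (left out, the last holds). The fingers move at their own pace and stop on an object; "squeeze" is the grip in N (left out, the last holds). Time passes only in rows, so rows that do not move let the fingers close. It gives the time, the measured TCP pose, the force and the opening at its end, in the units of the state.
- get_obs(): the state, without advancing time (a new reading comes with each control period).
- cams.camera(name): name is "scene" or "top" or "wrist"; returns the picture (420x560x3 uint8, red, green, blue); there is no depth.
- cams.camera_info(name): a dict with "intrinsics" (3x3 intrinsics, pixels), "k1" (the pictures are not rectified: a ray, as slopes to the right and down, at radius r is drawn at 1 + k1 r^2 times it, then the intrinsics apply), "T" (4x4, takes a point from camera to world coordinates); the wrist camera has in their place "T_tool_cam" (4x4, takes a point from camera to tool coordinates, whose origin is the TCP and whose axes are the tool frame's). Camera axes: x right, y up, looking along -z (the intrinsics and any distortion apply to the point x, -y, -z); pixel columns grow to the right and rows downward; lengths in m; the calibration is good to about 2 mm. A picture is of the moment at which its call begins: read the wrist's pose just before it. camera_info takes no time and is no camera call.
- finish_job(): hands the job in, once; it reports no verdict.
Trained networks look in the newest picture that a camera, given by its name, has taken for a name from the list of things; names that differ only in an ending like _2 or _b are one class to them, and where a whole thing is asked for, a point or a joint stands for the part that bears it (a point fixed in the world has none). Each returns a list of dicts, best first, with "p" (0 to 1); they miss things now and then, are a little off and sometimes report something else, mostly with a low value. They report only what shows in the picture. A call takes as long as a camera call.
- spotter.find_in(label, camera): "extent" ([left, top, right, bottom] in pixels, round what is visible of it).
- spotter.trace(label, camera): "pixels" (420x560 bool, what is visible of it) and "extent" ([left, top, right, bottom] in pixels, round what is visible of it).
The state is a dict: "time_s": time; "joints": joint angles; "qd": joint speeds; "tau": joint torques, N m; "ee_pos": TCP position; "tcp_rot": TCP orientation; "ft_force": force on the tool from outside, world axes, zero at the start; "ft_torque": the same for the moment, N m; "width": finger opening in m.
Only numpy, scipy, OpenCV 4.12 (cv2) and the standard library are available. Lean on these libraries where they do the work, as an engineer would, in place of code of your own. Each camera call takes 0.05 s, during which the arm holds its last target.

## Working session

There is one attempt and no reset: what is moved stays moved. The work goes in short steps, Python scripts to look and compute and a tool call to move; the robot and the scene stay as the last step left them, time stands still between calls to the robot, and variables do not carry over. Pictures are saved under pics/ and viewed, and the job is handed in when it is done.

Besides the shell and the picture viewer there is one more tool, called after "Call:" by a JSON object that holds its "api" and its "payload". jog_arm: Moves the arm, as the interface text tells. Its arguments: {"type":"object","properties":{"series":{"type":"array"},"fingers":{"type":"number"},"squeeze":{"type":"number"}},"required":["series"]}

```bash
ls; mkdir -p pics; python3 - <<'E'
from bench import get_obs, cams, finish_job, spotter, ctrl
import cv2
s=get_obs(); print({k:s[k] for k in ('time_s','ee_pos','tcp_rot','ft_force','width')}, ctrl.pinch_z)
for c in ('scene','top'):
    im=cams.camera(c); cv2.imwrite(f'pics/{c}0.png',im[:,:,::-1]); print(cams.camera_info(c))
print(cams.camera_info('wrist'))
E
```

```text
pics
{'time_s': 0.0, 'ee_pos': array([0.2003687 , 0.61734058, 0.22985826]), 'tcp_rot': array([ 0.00084076,  0.80890411,  0.58793907, -0.00103573]), 'ft_force': array([-0.72539089,  0.23483493, -0.35193042]), 'width': 0.0853964016026045} 0.0187
{'intrinsics': array([[490.25691008,   0.        , 266.80995821],
       [  0.        , 490.25691008, 205.54175859],
       [  0.        ,   0.        ,   1.        ]]), 'k1': -0.18067648832644728, 'T': array([[ 0.88295955,  0.3111163 , -0.35155238,  0.17057589],
       [-0.46924487,  0.60699117, -0.64138208, -0.80691101],
       [ 0.01384477,  0.73127858,  0.68193838,  0.84187683],
       [ 0.        ,  0.        ,  0.        ,  1.        ]])}
{'intrinsics': array([[486.3388292 ,   0.        , 280.81421321],
       [  0.        , 486.3388292 , 207.57453717],
       [  0.        ,   0.        ,   1.        ]]), 'k1': -0.04276208489952327, 'T': array([[ 0.00264562,  0.99067689, -0.13620686,  0.45599554],
       [-0.99999404,  0.0023188 , -0.00255806, -0.10266204],
       [-0.00221837,  0.13621282,  0.99067712,  1.04626345],
       [ 0.        ,  0.        ,  0.        ,  1.        ]])}
{'intrinsics': array([[320.53058453,   0.        , 278.33951704],
       [  0.        , 320.53058453, 207.06799301],
       [  0.        ,   0.        ,   1.        ]]), 'k1': -0.019251368721038675, 'T_tool_cam': array([[ 9.99999585e-01, -8.37109577e-04,  3.60631654e-04,
         1.24227026e-03],
       [-6.79594777e-04, -9.48414246e-01, -3.17033053e-01,
        -8.18921400e-02],
       [ 6.07419603e-04,  3.17032676e-01, -9.48414421e-01,
        -1.43426910e-01],
       [ 0.00000000e+00,  0.00000000e+00,  0.00000000e+00,
         1.00000000e+00]])}
```

View pics/scene0.png

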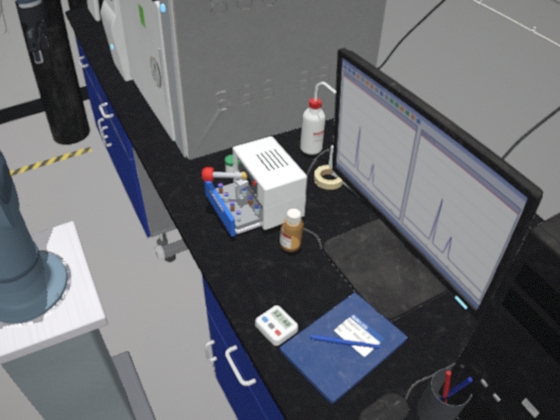

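View pics/top0.png

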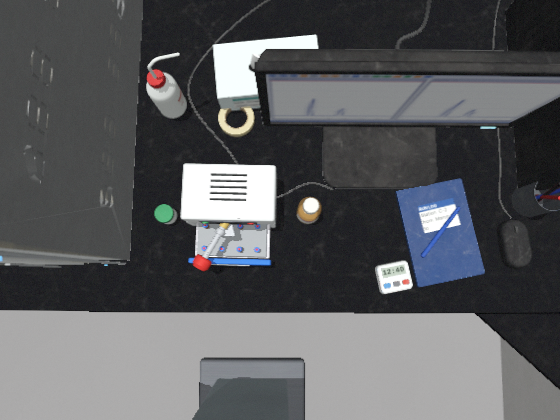

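```bash
cat > h.py <<'E'
import numpy as np, cv2
from bench import get_obs, cams, finish_job, spotter, ctrl
from scipy.spatial.transform import Rotation as R
def proj(P,name,T=None):
    ci=cams.camera_info(name); T=ci['T'] if T is None else T
    P=np.atleast_2d(P); c=(P-T[:3,3])@T[:3,:3]
    u=np.stack([c[:,0],-c[:,1]],1)/(-c[:,2:]); r2=(u**2).sum(1,keepdims=True)
    u=u*(1+ci['k1']*r2); K=ci['intrinsics']
    return u*[K[0,0],K[1,1]]+[K[0,2],K[1,2]]
def wristT(s=None):
    s=s or get_obs(); q=s['tcp_rot']; T=np.eye(4)
    T[:3,:3]=R.from_quat([q[1],q[2],q[3],q[0]]).as_matrix(); T[:3,3]=s['ee_pos']
    return T@cams.camera_info('wrist')['T_tool_cam']
def onplane(px,name,z,T=None):
    ci=cams.camera_info(name); T=ci['T'] if T is None else T
    K=ci['intrinsics']; d=(np.asarray(px,float)-[K[0,2],K[1,2]])/[K[0,0],K[1,1]]
    u=d.copy()
    for _ in range(20): u=d/(1+ci['k1']*(u@u))
    v=T[:3,:3]@np.array([u[0],-u[1],-1]); t=(z-T[2,3])/v[2]
    return T[:3,3]+t*v
E
python3 - <<'E'
import cv2
a=cv2.imread('pics/top0.png')[150:280,140:340]; cv2.imwrite('pics/topc.png',cv2.resize(a,None,fx=4,fy=4,interpolation=cv2.INTER_CUBIC))
a=cv2.imread('pics/scene0.png')[130:260,190:330]; cv2.imwrite('pics/scc.png',cv2.resize(a,None,fx=4,fy=4,interpolation=cv2.INTER_CUBIC))
from h import *
for p in [(184,165),(275,166),(184,220),(275,227)]: print(p,onplane(p,'top',.128))
print(onplane((130,262),'top',0),onplane((0,310),'top',0), onplane((130,262),'top',.4))
for l in ['loader','tray_front','bat_knob','amber_bottle','septa_jar','timer','bat_neck']:
    for c in ('top','scene'):
        d=spotter.find_in(l,c); print(l,c,[(x['p'],[round(float(v)) for v in x['extent']]) for x in d[:2]])
E
```

```text
(184, 165) [0.66491946 0.0871627  0.128     ]
(275, 166) [ 0.66318104 -0.08885984  0.128     ]
(184, 220) [0.5579428  0.08391572 0.128     ]
(275, 227) [ 0.54505008 -0.08936751  0.128     ]
[0.48096805 0.22398483 0.        ] [ 3.76352538e-01  5.02644895e-01 -2.22044605e-16] [0.47142074 0.09910352 0.4       ]
loader top [(0.68, [181, 162, 272, 270]), (0.27, [190, 224, 225, 272])]
loader scene [(0.77, [207, 135, 306, 235])]
tray_front top [(0.87, [189, 224, 271, 266]), (0.18, [192, 226, 226, 273])]
tray_front scene [(0.77, [208, 184, 265, 234]), (0.27, [278, 208, 298, 249])]
bat_knob top [(0.89, [192, 229, 225, 271])]
bat_knob scene [(0.71, [204, 168, 242, 182])]
amber_bottle top [(0.93, [296, 195, 325, 224]), (0.3, [374, 260, 413, 294])]
amber_bottle scene [(0.85, [282, 211, 303, 253]), (0.34, [203, 166, 246, 180])]
septa_jar top [(0.84, [158, 206, 175, 222])]
septa_jar scene [(0.54, [224, 154, 234, 171])]
timer top [(0.72, [375, 260, 412, 292])]
timer scene [(0.9, [256, 306, 297, 346]), (0.67, [207, 181, 268, 236])]
bat_neck top [(0.61, [190, 221, 224, 271])]
bat_neck scene [(0.57, [205, 168, 239, 181])]
```

View pics/topc.png

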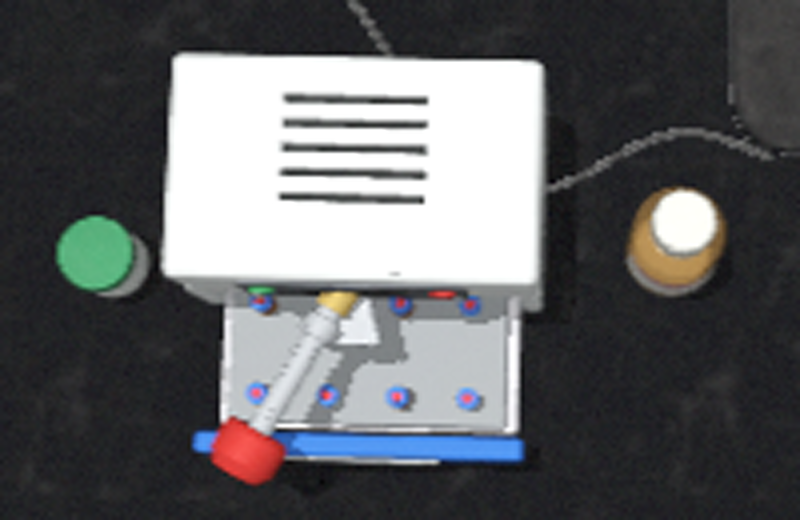

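View pics/scc.png

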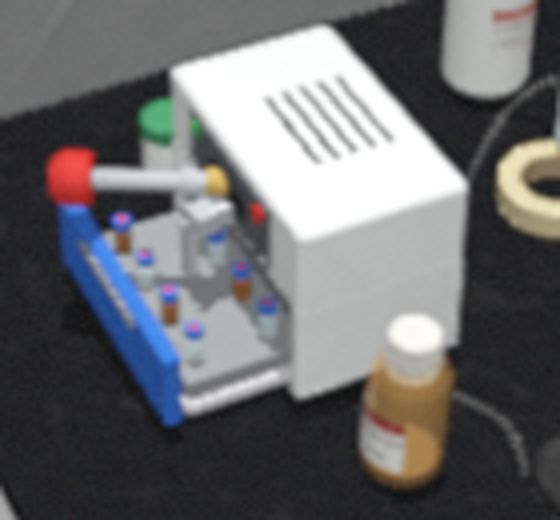

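```bash
cat > fit.py <<'E'
from h import *
from scipy.optimize import least_squares
L=np.array
fl,fr,bl,br=L([-.055,.09,.128]),L([-.055,-.09,.128]),L([.055,.09,.128]),L([.055,-.09,.128])
def t(c): return (c[0]/4+140-.375,c[1]/4+150-.375)
def s(c): return (c[0]/4+190-.375,c[1]/4+130-.375)
obs=[('top',bl,t((174,54))),('top',br,t((544,63))),('top',fl,t((162,276))),('top',fr,t((541,285))),
('scene',fl,s((172,70))),('scene',bl,s((325,24))),('scene',br,s((468,185))),('scene',fr,s((298,240))),('scene',L([-.055,-.09,0]),s((300,397)))]
def W(P,p):
    c,sn=np.cos(p[2]),np.sin(p[2]); return L([p[0]+c*P[0]-sn*P[1],p[1]+sn*P[0]+c*P[1],P[2]])
def model(p,d=0):
    r=[]
    for c,P,px in obs: r.append(proj(W(P,p),c)[0]-px)
    return np.concatenate(r)
f=least_squares(model,[.6,0,0],loss='soft_l1'); print(f.x); print(model(f.x).reshape(-1,2).round(1))
for cc in ('top','scene'):
    o=obs; obs=[a for a in o if a[0]==cc]; g=least_squares(model,[.6,0,0]); print(cc,g.x); obs=o
p=f.x
# tray: front outer top corners
tr=[('top',.083,t((193,452))),('top',-.083,t((524,461))),('scene',.083,s((60,208))),('scene',-.083,s((165,352)))]
def m2(q): return np.concatenate([proj(W(L([-.0675-q[0],y,.061]),p),c)[0]-px for c,y,px in tr])
g=least_squares(m2,[.05]);print('tray',g.x,m2(g.x).reshape(-1,2).round(1))
kn=[('top',t((248,452))),('scene',s((72,178)))]
def m3(q): return np.concatenate([proj(W(L([-.045-.1045*np.cos(q[0]),-.1045*np.sin(q[0]),.098]),p),c)[0]-px for c,px in kn])
g=least_squares(m3,[-.5]);print('swing',g.x,m3(g.x).reshape(-1,2).round(1))
# bystanders
print('timer',onplane((394,277),'top',.019),'bottle cap',onplane(t((684,221)),'top',.102),'jar',onplane(t((96,252)),'top',.047))
E
python3 fit.py
```

```text
[ 6.13419625e-01  4.45294662e-04 -1.77500088e-02]
[[-0.2 -0.7]
 [ 0.2 -1.2]
 [-0.   0.3]
 [-0.3 -0.1]
 [-1.5 -0.4]
 [ 0.1 -0.1]
 [ 0.4  0.3]
 [ 0.   0.5]
 [-1.   1.6]]
top [ 6.12616838e-01  3.04884953e-04 -2.04584017e-02]
scene [ 0.61506824  0.00152359 -0.01869521]
tray [0.06793158] [[ 0.7 -0.3]
 [ 0.1 -0.8]
 [-1.  -3. ]
 [-0.2  3.3]]
swing [-0.50961769] [[-0.3 -0. ]
 [-0.5  0.4]]
timer [ 0.45086185 -0.33770327  0.019     ] bottle cap [ 0.59130255 -0.15868032  0.102     ] jar [0.58222287 0.143333   0.047     ]
```

```bash
cat >> h.py <<'E'
def cur():
    s=get_obs(); q=s['tcp_rot']; return np.array(s['ee_pos']),R.from_quat([q[1],q[2],q[3],q[0]])
def rot(az,tilt=0):
    """tool x at azimuth az (deg), pointing down; tilt: turn about tool x (deg), + swings tips toward tool +y"""
    a=np.radians(az); x=np.array([np.cos(a),np.sin(a),0]); z=np.array([0,0,-1.]); y=np.cross(z,x)
    return R.from_matrix(np.stack([x,y,z],1))*R.from_rotvec([-np.radians(tilt),0,0])
def plan(P,Rt,n,start=None):
    p0,R0=start or cur(); rv=(R0.inv()*Rt).as_rotvec(); P=np.asarray(P,float); rows=[]
    Rs=[R0*R.from_rotvec(rv*i/n) for i in range(n+1)]; Ps=[p0+(P-p0)*i/n for i in range(n+1)]
    for i in range(n):
        rows.append([round(float(v),4) for v in Rs[i].inv().apply(Ps[i+1]-Ps[i])]+[round(float(v),4) for v in rv/n])
    print('\n'.join(map(str,rows))); return (Ps[-1],Rs[-1])
E
python3 - <<'E'
from h import *
e=plan([.33,.22,.23],rot(80),10); plan([.42,-.065,.2],rot(89),7,e)
print(rot(90,25).as_matrix().round(2))
E
```

```text
[-0.0339, 0.0246, 0.0001, 0.0, -0.0, -0.0139]
[-0.0342, 0.0241, 0.0001, 0.0, -0.0, -0.0139]
[-0.0346, 0.0236, 0.0001, 0.0, -0.0, -0.0139]
[-0.0349, 0.0232, 0.0001, 0.0, -0.0, -0.0139]
[-0.0352, 0.0227, 0.0001, 0.0, -0.0, -0.0139]
[-0.0355, 0.0222, 0.0001, 0.0, -0.0, -0.0139]
[-0.0358, 0.0217, 0.0001, 0.0, -0.0, -0.0139]
[-0.0361, 0.0212, 0.0001, 0.0, -0.0, -0.0139]
[-0.0364, 0.0207, 0.0001, 0.0, -0.0, -0.0139]
[-0.0367, 0.0202, 0.0001, 0.0, -0.0, -0.0139]
[-0.0379, 0.0197, 0.0043, -0.0, -0.0, -0.0224]
[-0.0383, 0.0189, 0.0043, -0.0, -0.0, -0.0224]
[-0.0387, 0.018, 0.0043, -0.0, -0.0, -0.0224]
[-0.0391, 0.0171, 0.0043, -0.0, -0.0, -0.0224]
[-0.0395, 0.0163, 0.0043, -0.0, -0.0, -0.0224]
[-0.0398, 0.0154, 0.0043, -0.0, -0.0, -0.0224]
[-0.0402, 0.0145, 0.0043, -0.0, -0.0, -0.0224]
[[ 0.    0.91  0.42]
 [ 1.    0.    0.  ]
 [ 0.    0.42 -0.91]]
```

Call:
{"api": "jog_arm", "payload": {"series": [[[-0.034,0.0245,0,0,0,-0.014],[-0.034,0.024,0,0,0,-0.014],[-0.0345,0.0235,0,0,0,-0.014],[-0.035,0.023,0,0,0,-0.014],[-0.035,0.0225,0,0,0,-0.014],[-0.0355,0.022,0,0,0,-0.014],[-0.036,0.022,0,0,0,-0.014],[-0.036,0.021,0,0,0,-0.014]]], "fingers": 0.0, "squeeze": 40}}

```text
time_s: 1.6
ee_pos: [0.3046, 0.2974, 0.23]
tcp_rot: [-0.003, 0.769, 0.639, 0.002]
ft_force: [0.6, -0.4, -0.1]
width: 0.0002
```

```bash
python3 - <<'E'
from h import *
plan([.40,-.06,.2],rot(89),8)
E
```

```text
[-0.0418, 0.0199, 0.0034, -0.0001, -0.001, -0.0208]
[-0.0422, 0.019, 0.0034, -0.0001, -0.001, -0.0208]
[-0.0426, 0.0181, 0.0035, -0.0001, -0.001, -0.0208]
[-0.0429, 0.0173, 0.0035, -0.0001, -0.001, -0.0208]
[-0.0433, 0.0164, 0.0036, -0.0001, -0.001, -0.0208]
[-0.0436, 0.0155, 0.0036, -0.0001, -0.001, -0.0208]
[-0.0439, 0.0145, 0.0037, -0.0001, -0.001, -0.0208]
[-0.0442, 0.0136, 0.0037, -0.0001, -0.001, -0.0208]
```

Call:
{"api": "jog_arm", "payload": {"series": [[[-0.042,0.02,0.0035,0,-0.001,-0.021],[-0.042,0.019,0.0035,0,-0.001,-0.021],[-0.0425,0.018,0.0035,0,-0.001,-0.021],[-0.043,0.0175,0.0035,0,-0.001,-0.021],[-0.0435,0.0165,0.0035,0,-0.001,-0.021],[-0.0435,0.0155,0.0035,0,-0.001,-0.021],[-0.044,0.0145,0.0035,0,-0.001,-0.021],[-0.044,0.0135,0.0035,0,-0.001,-0.021]]]}}

```text
time_s: 2.4
ee_pos: [0.4059, -0.073, 0.2021]
tcp_rot: [-0.0, 0.71, 0.705, 0.008]
ft_force: [0.7, 0.3, -0.3]
width: 0.0003
```

```bash
python3 - <<'E'
from h import *
s=get_obs(); print(s['joints'],s['ee_pos'])
T=wristT(s); im=cams.camera('wrist'); cv2.imwrite('pics/w1.png',im[:,:,::-1]); cv2.imwrite('pics/t1.png',cams.camera('top')[:,:,::-1])
plan([.42,-.059,.04],rot(89,25),5)
E
```

```text
[-0.73654126 -0.12511841  0.79437255  2.20151111  0.0895263   1.01890378
  1.57130603] [ 0.40587431 -0.07295903  0.20209165]
[0.0035, 0.0022, 0.0326, -0.0849, -0.0017, -0.0009]
[0.0036, -0.0005, 0.0326, -0.0849, -0.0017, -0.0009]
[0.0036, -0.0033, 0.0325, -0.0849, -0.0017, -0.0009]
[0.0037, -0.006, 0.032, -0.0849, -0.0017, -0.0009]
[0.0038, -0.0087, 0.0314, -0.0849, -0.0017, -0.0009]
```

View pics/w1.png

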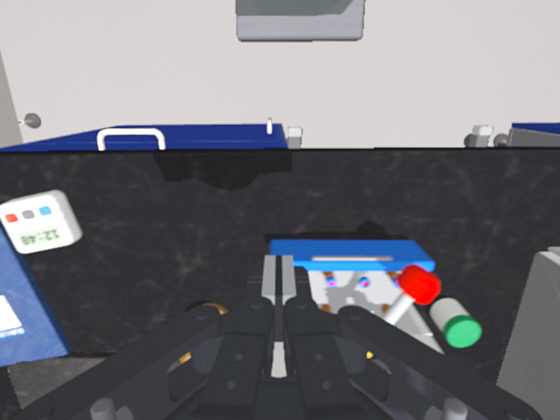

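View pics/t1.png

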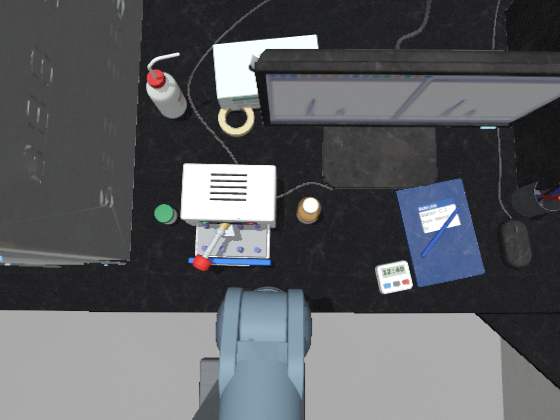

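Call:
{"api": "jog_arm", "payload": {"series": [[[0.0035,0.004,0.0325,-0.085,-0.002,-0.001],[0.0035,0.0015,0.0325,-0.085,-0.002,-0.001],[0.0035,-0.001,0.0325,-0.085,-0.002,-0.001],[0.0035,-0.0035,0.032,-0.085,-0.002,-0.001],[0.004,-0.006,0.0315,-0.085,-0.002,-0.001]]]}}

```text
time_s: 3.0
ee_pos: [0.4361, -0.0639, 0.0766]
tcp_rot: [0.133, 0.7, 0.689, 0.129]
ft_force: [-0.6, 0.7, 1.0]
width: -0.0001
```

```bash
python3 - <<'E'
from h import *
s=get_obs(); print(s['joints'],s['ee_pos'])
p,r=cur(); print(r.as_matrix().round(3))
e=plan([.455,-.06,.035],rot(89,25),2); plan([.53,-.0615,.035],rot(89,25),8,e)
E
```

```text
[-0.57304947  0.04485038  0.65618948  2.49227203 -0.19564723  0.24510171
  1.81360247] [ 0.43607803 -0.06393535  0.07661424]
[[ 0.016  0.931  0.365]
 [ 1.    -0.014 -0.008]
 [-0.003  0.365 -0.931]]
[0.0022, 0.0012, 0.0228, -0.0315, 0.001, 0.0011]
[0.0022, 0.0005, 0.0228, -0.0315, 0.001, 0.0011]
[-0.0, 0.0085, 0.004, 0.0, 0.0, 0.0]
[-0.0, 0.0085, 0.004, 0.0, 0.0, 0.0]
[-0.0, 0.0085, 0.004, 0.0, 0.0, 0.0]
[-0.0, 0.0085, 0.004, 0.0, 0.0, 0.0]
[-0.0, 0.0085, 0.004, 0.0, 0.0, 0.0]
[-0.0, 0.0085, 0.004, 0.0, 0.0, 0.0]
[-0.0, 0.0085, 0.004, 0.0, 0.0, 0.0]
[-0.0, 0.0085, 0.004, 0.0, 0.0, 0.0]
```

```bash
python3 - <<'E'
from h import *
p,r=cur()
e=plan([.456,-.062,.038],rot(89,22),3)
E
```

```text
[0.0008, 0.0015, 0.0144, -0.0035, 0.0007, 0.0007]
[0.0008, 0.0014, 0.0144, -0.0035, 0.0007, 0.0007]
[0.0008, 0.0014, 0.0144, -0.0035, 0.0007, 0.0007]
```

Call:
{"api": "jog_arm", "payload": {"series": [[[0.001,0.0015,0.0145,-0.003,0.0007,0.0007],[0.001,0.0015,0.0145,-0.003,0.0007,0.0007],[0.001,0.0015,0.0145,-0.003,0.0007,0.0007]]]}}

```text
time_s: 3.3
ee_pos: [0.4552, -0.0576, 0.0357]
tcp_rot: [0.134, 0.699, 0.689, 0.134]
ft_force: [0.1, 0.4, 0.6]
width: 0.0
```

```bash
python3 - <<'E'
from h import *
s=get_obs(); print(s['joints'],s['ee_pos'])
cv2.imwrite('pics/s2.png',cams.camera('scene')[100:260,150:350,::-1].repeat(4,0).repeat(4,1)[:600])
e=plan([.53,-.0625,.037],rot(89,22),8)
E
```

```text
[-0.29551008  0.20534305  0.36053991  2.46333143 -0.69560459  0.13476059
  2.27541344] [ 0.45521141 -0.05759683  0.03567691]
[-0.0005, 0.0089, 0.0032, -0.0007, -0.0006, 0.0004]
[-0.0005, 0.0089, 0.0032, -0.0007, -0.0006, 0.0004]
[-0.0005, 0.0088, 0.0032, -0.0007, -0.0006, 0.0004]
[-0.0005, 0.0088, 0.0032, -0.0007, -0.0006, 0.0004]
[-0.0005, 0.0088, 0.0032, -0.0007, -0.0006, 0.0004]
[-0.0005, 0.0088, 0.0032, -0.0007, -0.0006, 0.0004]
[-0.0005, 0.0088, 0.0032, -0.0007, -0.0006, 0.0004]
[-0.0005, 0.0088, 0.0032, -0.0007, -0.0006, 0.0004]
```

View pics/s2.png

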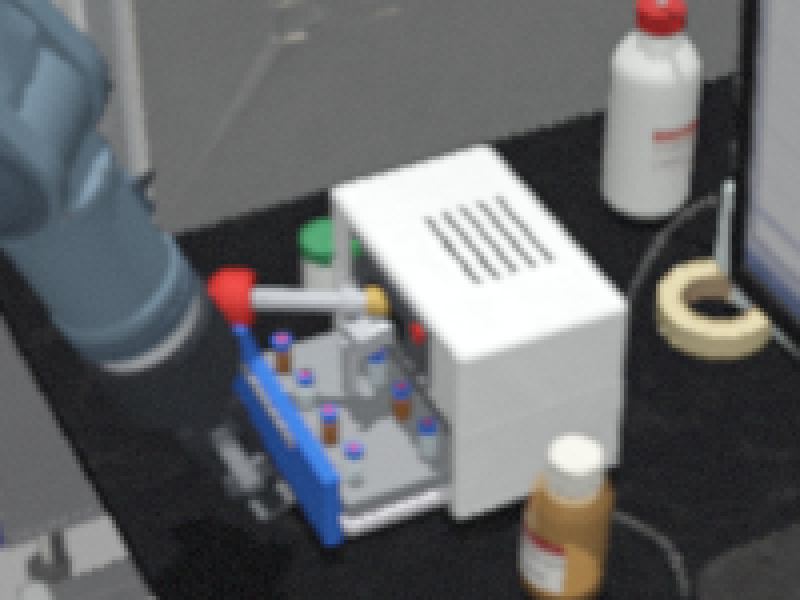

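Call:
{"api": "jog_arm", "payload": {"series": [[[0,0.009,0.003,0,0,0],[0,0.009,0.003,0,0,0],[0,0.009,0.003,0,0,0],[0,0.009,0.003,0,0,0]]]}}

```text
time_s: 3.75
ee_pos: [0.4896, -0.0571, 0.0348]
tcp_rot: [0.128, 0.7, 0.69, 0.131]
ft_force: [-3.4, -0.9, -2.0]
width: -0.0002
```

```bash
python3 - <<'E'
from h import *
s=get_obs(); print(s['joints'],s['ee_pos'])
e=plan([.53,-.0625,.037],rot(89,22),5)
E
```

```text
[-0.31289386  0.26619665  0.38167867  2.38315292 -0.68439381  0.17950595
  2.24980833] [ 0.48959245 -0.05706604  0.03475986]
[-0.001, 0.0077, 0.0025, -0.003, -0.0015, 0.0003]
[-0.001, 0.0077, 0.0025, -0.003, -0.0015, 0.0003]
[-0.001, 0.0077, 0.0025, -0.003, -0.0015, 0.0003]
[-0.001, 0.0077, 0.0026, -0.003, -0.0015, 0.0003]
[-0.001, 0.0077, 0.0026, -0.003, -0.0015, 0.0003]
```

Call:
{"api": "jog_arm", "payload": {"series": [[[-0.001,0.008,0.0025,-0.003,-0.0015,0],[-0.001,0.008,0.0025,-0.003,-0.0015,0],[-0.001,0.008,0.0025,-0.003,-0.0015,0],[-0.001,0.008,0.0025,-0.003,-0.0015,0],[-0.001,0.003,0.001,0,0,0]]]}}

```text
time_s: 4.25
ee_pos: [0.5271, -0.0587, 0.0362]
tcp_rot: [0.132, 0.698, 0.692, 0.133]
ft_force: [-2.5, 1.9, -1.9]
width: -0.0002
```

Call:
{"api": "jog_arm", "payload": {"series": [[[0,0.003,0.001,0,0,0],[0,0.003,0.001,0,0,0],[0,0.002,0.0008,0,0,0]]]}}

```text
time_s: 4.55
ee_pos: [0.5369, -0.059, 0.0368]
tcp_rot: [0.132, 0.698, 0.692, 0.133]
ft_force: [-2.7, 1.1, -1.9]
width: -0.0005
```

Call:
{"api": "jog_arm", "payload": {"series": [[[0,0.002,0.0008,0,0,0],[0,0.002,0.0008,0,0,0]]]}}

```text
time_s: 4.75
ee_pos: [0.5383, -0.059, 0.0358]
tcp_rot: [0.129, 0.698, 0.692, 0.132]
ft_force: [-13.0, -0.1, 9.5]
width: 0.0001
```

Call:
{"api": "jog_arm", "payload": {"series": [[[0,0.0025,0.001,0,0,0],[0,0.002,0.0008,0,0,0]]]}}

```text
time_s: 4.95
ee_pos: [0.5381, -0.0592, 0.0346]
tcp_rot: [0.125, 0.7, 0.691, 0.13]
ft_force: [-10.0, 0.7, 7.5]
width: -0.0002
```

```bash
python3 - <<'E'
from h import *
for n,(a,b,c,d) in {'scene':(100,250,150,350),'top':(150,280,140,340)}.items():
    im=cams.camera(n); cv2.imwrite(f'pics/{n}3.png',cv2.resize(im[a:b,c:d,::-1],None,fx=4,fy=4,interpolation=cv2.INTER_CUBIC))
e=plan([.45,-.06,.045],rot(89,20),3)
E
```

```text
[-0.0005, -0.0262, -0.0137, 0.0045, -0.0038, 0.0013]
[-0.0006, -0.0263, -0.0136, 0.0045, -0.0038, 0.0013]
[-0.0007, -0.0264, -0.0134, 0.0045, -0.0038, 0.0013]
```

View pics/scene3.png

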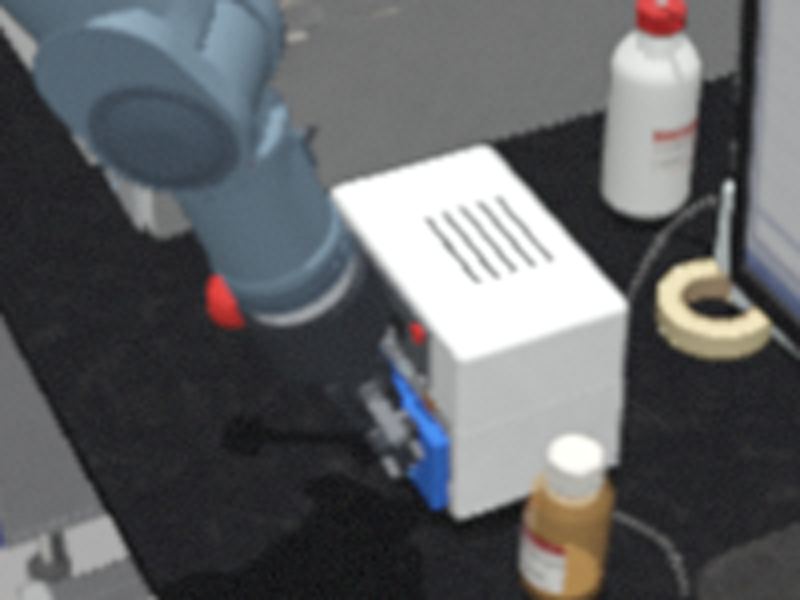

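View pics/top3.png

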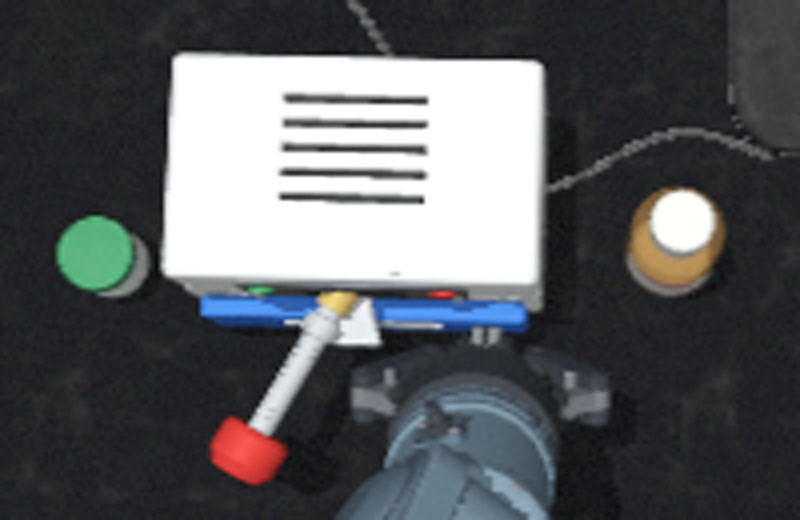

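Call:
{"api": "jog_arm", "payload": {"series": [[[0,-0.026,-0.014,0,0,0],[0,-0.026,-0.0135,0,0,0],[0,-0.026,-0.0135,0,0,0]]]}}

```text
time_s: 5.35
ee_pos: [0.4618, -0.0619, 0.051]
tcp_rot: [0.136, 0.699, 0.689, 0.135]
ft_force: [-0.2, -0.3, -0.1]
width: 0.0001
```

```bash
cat > m.py <<'E'
import sys
exec(open('fit.py').read().split('# tray:')[0].replace('print(','(lambda *a:0)('))
P=p
E
python3 - <<'E'
exec(open('m.py').read())
for n,(a,b,c,d) in {'scene':(100,250,150,350),'top':(150,280,140,340)}.items():
    im=cams.camera(n); cv2.imwrite(f'pics/{n}4raw.png',im[:,:,::-1])
    v=cv2.resize(im[a:b,c:d,::-1],None,fx=4,fy=4,interpolation=cv2.INTER_CUBIC)
    for out,col in ((0,(0,0,255)),(.005,(0,255,0))):
      for y in (.083,-.083):
        for z in (.007,.061):
          q=proj(W(L([-.0675-out,y,z]),P),n)[0]; q=((q-[c,a]+.375)*4).round().astype(int); cv2.circle(v,tuple(map(int,q)),2,col,-1); 
    cv2.imwrite(f'pics/{n}4.png',v)
print(cur()[0])
E
```

```text
[ 0.456758   -0.06140742  0.04917001]
```

View pics/scene4.png

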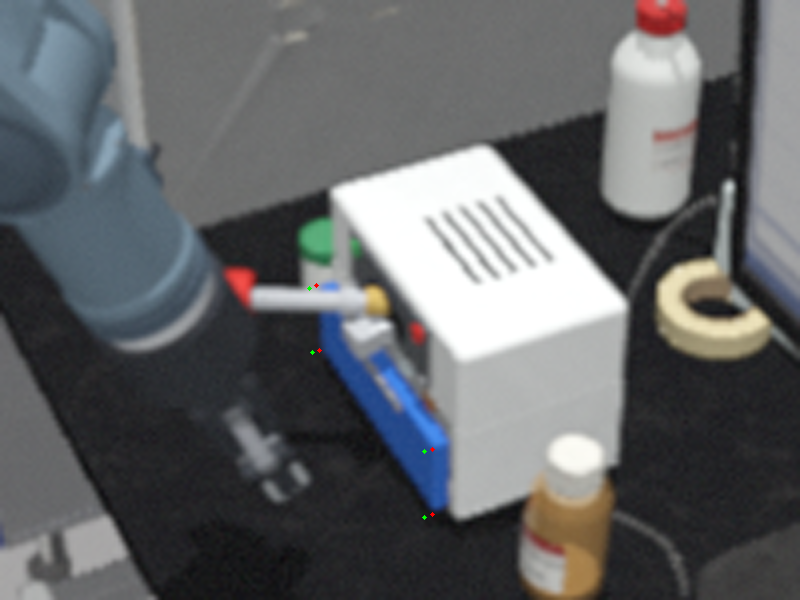

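View pics/top4.png

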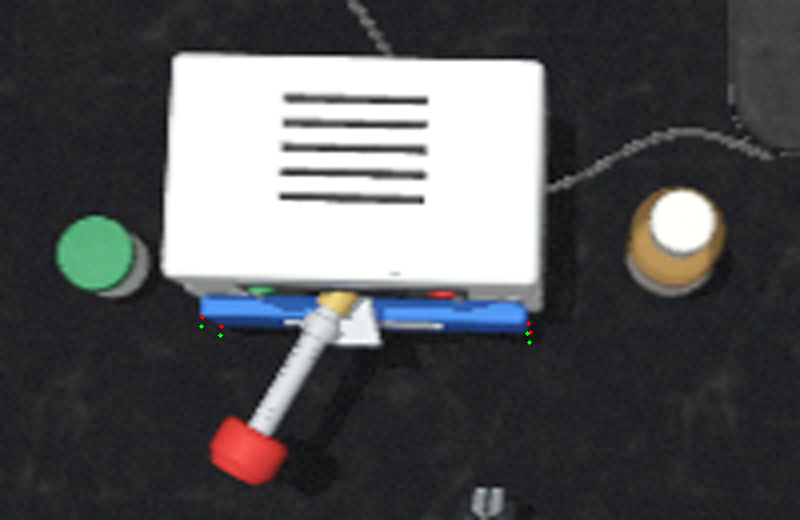

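```bash
python3 - <<'E'
exec(open('m.py').read())
im=cv2.imread('pics/top4raw.png')[212:240,180:285]
v=cv2.resize(im,None,fx=7.6,fy=7.6,interpolation=cv2.INTER_NEAREST)
rows=[]
for out,col in ((0,(0,0,255)),(.004,(0,255,0)),(.008,(255,255,0))):
  for z in (.007,.061):
    q=proj(np.array([W(L([-.0675-out,y,z]),P) for y in (.083,-.083)]),'top'); q=((q-[180,212]+.5)*7.6).round().astype(int)
    cv2.line(v,tuple(map(int,q[0])),tuple(map(int,q[1])),col,1)
cv2.imwrite('pics/top5.png',v)
im=cv2.imread('pics/top0.png')[245:273,180:285]
v=cv2.resize(im,None,fx=7.6,fy=7.6,interpolation=cv2.INTER_NEAREST)
for out,col in ((.06,(0,0,255)),(.064,(0,255,0)),(.068,(255,255,0))):
  for z in (.007,.061):
    q=proj(np.array([W(L([-.0675-out,y,z]),P) for y in (.083,-.083)]),'top'); q=((q-[180,245]+.5)*7.6).round().astype(int)
    cv2.line(v,tuple(map(int,q[0])),tuple(map(int,q[1])),col,1)
cv2.imwrite('pics/top5b.png',v)
E
```

```text
(no output)
```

View pics/top5.png

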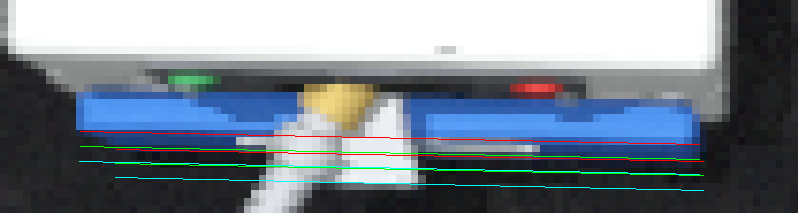

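View pics/top5b.png

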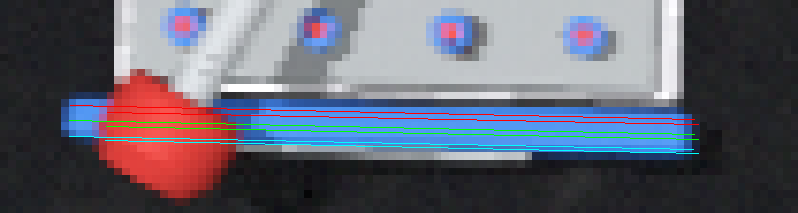

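```bash
cat >> m.py <<'E'
def neck(sw,r=.076,z=.098): return W(L([-.045-r*np.cos(sw),-r*np.sin(sw),z]),P)
def az(sw): return 90+np.degrees(P[2])+np.degrees(sw)
E
python3 - <<'E'
exec(open('m.py').read())
n=neck(-.5); print(n,az(-.5))
e=plan([.455,-.04,.13],rot(88,5),3)
e=plan([.48,.0,.19],rot(75,0),2,e)
e=plan([n[0],n[1],.19],rot(az(-.5)),2,e)
E
```

```text
[0.50238766 0.0388584  0.098     ] 60.335109654216126
[0.0073, 0.0093, -0.0253, 0.0972, -0.0032, 0.0062]
[0.0072, 0.0068, -0.0261, 0.0972, -0.0032, 0.0062]
[0.0072, 0.0042, -0.0266, 0.0972, -0.0032, 0.0062]
[0.0204, 0.0144, -0.0289, 0.0434, -0.005, 0.1134]
[0.0217, 0.0107, -0.0295, 0.0434, -0.005, 0.1134]
[0.0217, 0.0058, -0.0, -0.0, 0.0, 0.128]
[0.0222, 0.003, -0.0, -0.0, 0.0, 0.128]
```

Call:
{"api": "jog_arm", "payload": {"series": [[[0.005,0.009,-0.025,0.097,-0.003,0.006],[0.005,0.007,-0.026,0.097,-0.003,0.006],[0.005,0.004,-0.027,0.097,-0.003,0.006],[0.015,0.01,-0.03,0.043,0,0.06],[0.02,0.01,-0.03,0.043,0,0.1],[0.02,0.008,0,0,0,0.12]]], "fingers": 0.05}}

```text
time_s: 6.05
ee_pos: [0.4959, -0.0009, 0.195]
tcp_rot: [0.013, 0.815, 0.579, 0.03]
ft_force: [0.5, -0.4, 0.3]
width: 0.0502
```

```bash
python3 - <<'E'
exec(open('m.py').read())
n=neck(-.5); print(get_obs()['joints'],get_obs()['width'])
e=plan([n[0],n[1],.20],rot(az(-.5)),5)
E
```

```text
[-0.89940748  0.10450645  0.87931429  2.07485382 -0.11484051  0.93976067
  1.2748105 ] 0.050150701453566704
[0.008, -0.0013, -0.0008, 0.0103, -0.0077, 0.0364]
[0.0079, -0.0016, -0.0009, 0.0103, -0.0077, 0.0364]
[0.0078, -0.0019, -0.0009, 0.0103, -0.0077, 0.0364]
[0.0077, -0.0022, -0.0009, 0.0103, -0.0077, 0.0364]
[0.0077, -0.0025, -0.001, 0.0103, -0.0077, 0.0364]
```

Call:
{"api": "jog_arm", "payload": {"series": [[[0.013,-0.002,-0.001,0.017,-0.013,0.06],[0.013,-0.003,-0.001,0.017,-0.013,0.06],[0.013,-0.004,-0.001,0.017,-0.013,0.06],[0,0,0,0,0,0]]]}}

```text
time_s: 6.45
ee_pos: [0.5196, 0.0453, 0.2089]
tcp_rot: [0.006, 0.865, 0.501, 0.015]
ft_force: [-0.6, 0.1, 0.3]
width: 0.0501
```

```bash
python3 - <<'E'
exec(open('m.py').read())
n=neck(-.5)
e=plan([n[0],n[1],.20],rot(az(-.5)),1)
T=wristT(); im=cams.camera('wrist'); v=im[:,:,::-1].copy()
for r in (.042,.076,.092,.117):
    q=proj(neck(-.5,r),'wrist',T)[0]; print(r,q.round(1)); cv2.circle(v,(int(q[0]),int(q[1])),2,(0,255,0),-1)
cv2.imwrite('pics/w6.png',v)
E
```

```text
[-0.0143, -0.012, 0.0083, 0.0256, -0.0198, -0.0024]
0.042 [258.  225.3]
0.076 [257.1 187. ]
0.092 [256.6 167.8]
0.117 [255.8 136.1]
```

View pics/w6.png

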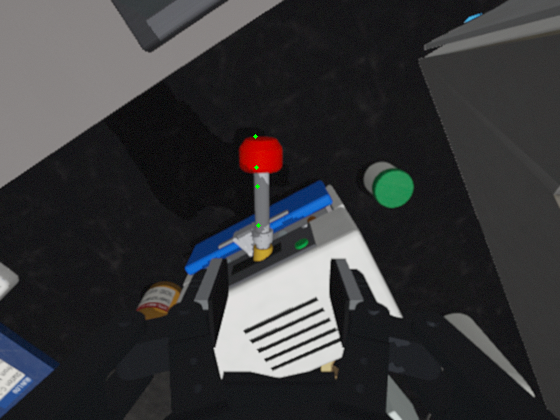

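Call:
{"api": "jog_arm", "payload": {"series": [[[-0.006,-0.006,0.004,0.013,-0.01,-0.001],[-0.006,-0.006,0.004,0.013,-0.01,-0.001],[0,0,0.015,0,0,0],[0,0,0.01,0,0,0],[0,0,0,0,0,0],[0,0,0,0,0,0]]]}}

```text
time_s: 7.1
ee_pos: [0.5003, 0.0327, 0.1738]
tcp_rot: [-0.0, 0.866, 0.5, -0.001]
ft_force: [-0.2, -0.3, -0.2]
width: 0.0498
```

```bash
cat > look.py <<'E'
import sys
exec(open('m.py').read())
sw=float(sys.argv[1]); ex=float(sys.argv[2]); nm=sys.argv[3]
n=neck(sw,.076+ex)
e=plan([n[0],n[1],.079],rot(az(sw)),1)
s=get_obs(); print(s['qd'].round(3)); T=wristT(s); im=cams.camera('wrist'); v=im[:,:,::-1].copy()
for r in (.042,.076,.092,.117):
    q=proj(neck(sw,r+ex),'wrist',T)[0]; print(r,q.round(1)); cv2.circle(v,(int(q[0]),int(q[1])),2,(0,255,0),-1)
cv2.imwrite(f'pics/{nm}.png',v)
E
python3 look.py -.5 0 w7
```

```text
[0.0065, -0.0011, 0.0948, -0.0018, 0.0013, -0.0065]
[ 0.006  0.002  0.005  0.018 -0.002 -0.     0.005]
0.042 [285.7 259. ]
0.076 [285.8 217.1]
0.092 [285.8 196.1]
0.117 [285.9 161.2]
```

View pics/w7.png

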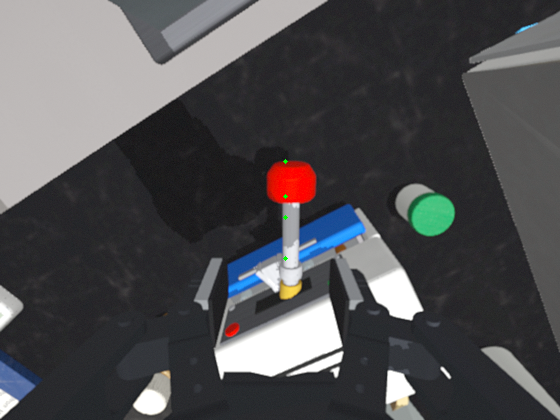

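Call:
{"api": "jog_arm", "payload": {"series": [[[0.0045,0.001,0.0,0,0,-0.003],[0.0045,0.001,0.02,0,0,-0.003],[0,0,0.025,0,0,0],[0,0,0.02,0,0,0],[0,0,0,0,0,0]]]}}

```text
time_s: 7.65
ee_pos: [0.5117, 0.0426, 0.1105]
tcp_rot: [-0.0, 0.864, 0.504, 0.004]
ft_force: [-1.2, -1.4, 0.2]
width: 0.0502
```

```bash
python3 look.py -.5 0 w8; python3 - <<'E'
from h import *
im=cams.camera('top'); cv2.imwrite('pics/t8.png',cv2.resize(im[150:280,140:340,::-1],None,fx=4,fy=4,interpolation=cv2.INTER_CUBIC))
E
```

```text
[-0.008, -0.0064, 0.0314, 0.0037, -0.0066, 0.0031]
[-0.006 -0.023  0.014 -0.04   0.01   0.01  -0.01 ]
0.042 [262.3 302.8]
0.076 [261.5 248.9]
0.092 [261.1 221.1]
0.117 [260.4 174. ]
```

View pics/w8.png

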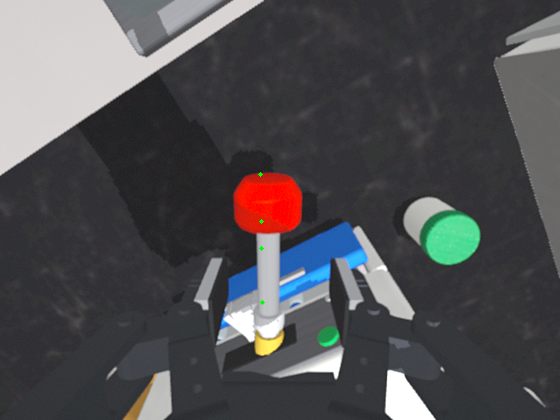

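View pics/t8.png

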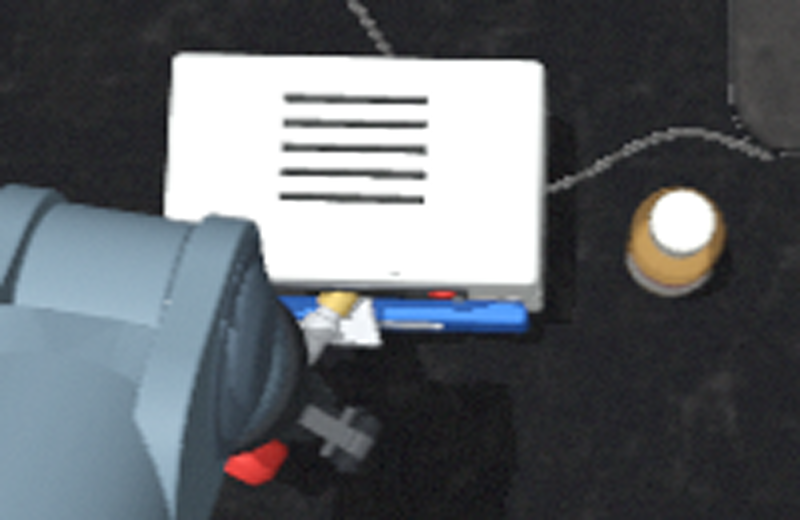

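```bash
python3 - <<'E'
exec(open('m.py').read())
T=wristT()
for r,z in ((.092,.113),(.094,.115),(.090,.113),(.115,.115),(.117,.098)): print(r,z,proj(neck(-.5,r,z),'wrist',T)[0])
e=plan([*neck(-.5)[:2],.079],rot(az(-.5)),1); print(cur()[0],get_obs()['joints'])
E
```

```text
0.092 0.113 [258.05799753 227.20269171]
0.094 0.115 [257.7693384  224.90593411]
0.09 0.113 [258.13015596 231.04059664]
0.115 0.115 [256.9542943  181.70948742]
0.117 0.098 [258.72583982 169.34873996]
[-0.009, -0.0084, 0.0336, 0.007, -0.0098, 0.0025]
[0.5137325  0.04238421 0.11275309] [-0.84450478  0.35145751  0.79311729  2.05676788 -0.33809478  0.85034758
  1.1977058 ]
```

Call:
{"api": "jog_arm", "payload": {"series": [[[-0.0065,-0.006,0.0,0.007,-0.009,0.002],[0,0,0,0,0,0],[0,0,0,0,0,0]]]}}

```text
time_s: 8.05
ee_pos: [0.5073, 0.0398, 0.1159]
tcp_rot: [0.0, 0.864, 0.503, 0.003]
ft_force: [-0.7, -0.1, 0.3]
width: 0.0503
```

```bash
python3 look.py -.5 0 w9
```

```text
[-0.0034, -0.0039, 0.0369, 0.0032, -0.0046, 0.0004]
[-0.005 -0.02   0.008  0.005  0.013  0.013 -0.007]
0.042 [270.7 300.8]
0.076 [270.3 248.6]
0.092 [270.1 221.8]
0.117 [269.8 176.4]
```

View pics/w9.png

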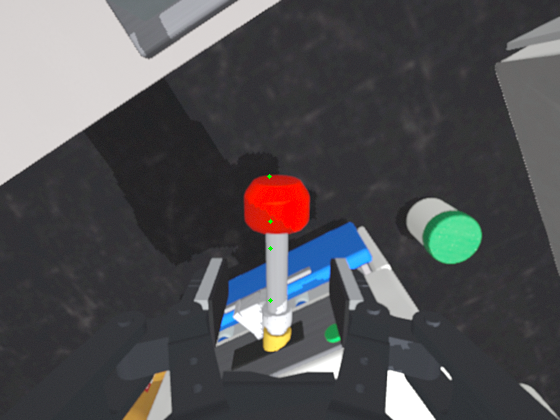

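Call:
{"api": "jog_arm", "payload": {"series": [[[-0.0015,-0.003,0.01,0.003,-0.004,0],[0,0,0.012,0,0,0],[0,0,0.012,0,0,0],[0,0,0.004,0,0,0],[0,0,0,0,0,0]]]}}

```text
time_s: 8.6
ee_pos: [0.5034, 0.0404, 0.0745]
tcp_rot: [-0.0, 0.864, 0.503, 0.0]
ft_force: [-0.2, 0.3, -0.3]
width: 0.0501
```

```bash
python3 look.py -.5 0 w10
```

```text
[-0.0019, -0.0001, -0.0045, -0.0006, -0.0005, 0.0009]
[ 0.004  0.018 -0.005  0.008 -0.008  0.001  0.006]
0.042 [271.8 359.8]
0.076 [271.4 298.2]
0.092 [271.2 265.6]
0.117 [270.9 209.3]
```

View pics/w10.png

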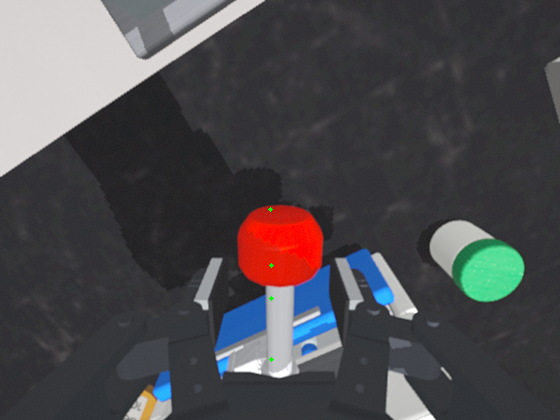

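Call:
{"api": "jog_arm", "payload": {"series": [[[0,0,-0.003,0,0,0],[0,0,0,0,0,0],[0,0,0,0,0,0],[0,0,0,0,0,0],[0,0,0,0,0,0]]], "fingers": 0.0, "squeeze": 40}}

```text
time_s: 9.15
ee_pos: [0.5038, 0.0403, 0.0785]
tcp_rot: [-0.0, 0.864, 0.503, 0.001]
ft_force: [-0.3, -0.2, -1.1]
width: 0.0105
```

```bash
python3 look.py -.5 0 w11
```

```text
[-0.002, -0.0005, -0.0005, -0.0, -0.0012, 0.0009]
[-0.    -0.001  0.002  0.001  0.003 -0.    -0.   ]
0.042 [271.8 352.7]
0.076 [271.4 292.1]
0.092 [271.2 260.2]
0.117 [270.9 205.1]
```

View pics/w11.png

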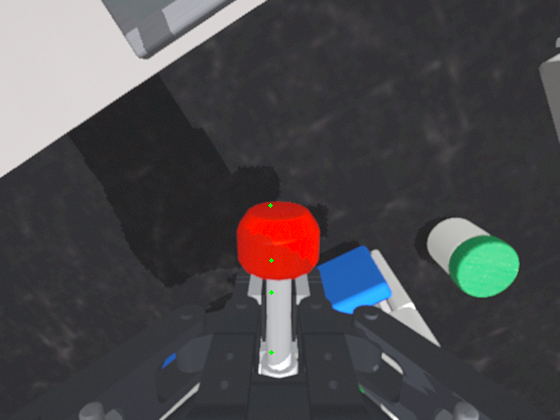

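Call:
{"api": "jog_arm", "payload": {"series": [[[0,-0.004,0,0,0,0],[0,-0.004,0,0,0,0],[0,-0.004,0,0,0,0],[0,-0.003,0,0,0,0],[0,-0.001,0,0,0,0]]]}}

```text
time_s: 9.7
ee_pos: [0.5039, 0.0403, 0.08]
tcp_rot: [0.015, 0.865, 0.501, 0.013]
ft_force: [6.3, -2.7, -10.6]
width: 0.0105
```

```bash
python3 look.py -.5 0.014 w12
```

```text
[-0.002, -0.0147, 0.0004, 0.0386, -0.0065, -0.0026]
[-0.018 -0.001  0.018  0.01   0.019 -0.071 -0.018]
0.042 [272.  326.7]
0.076 [271.4 264.4]
0.092 [271.  231.2]
0.117 [270.4 173.2]
```

View pics/w12.png

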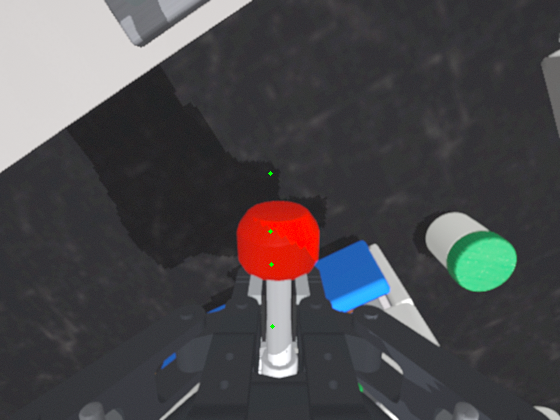

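Call:
{"api": "jog_arm", "payload": {"series": [[[0,-0.01,0,0.038,-0.006,0],[0,-0.01,0,0,0,0]]]}}

```text
time_s: 9.95
ee_pos: [0.4951, 0.0455, 0.0807]
tcp_rot: [0.009, 0.866, 0.5, 0.007]
ft_force: [10.1, -4.6, -12.0]
width: 0.0103
```

Call:
{"api": "jog_arm", "payload": {"series": [[[0,-0.012,0.001,0.01,0,0]]]}}

```text
time_s: 10.05
ee_pos: [0.4899, 0.0486, 0.0804]
tcp_rot: [0.009, 0.866, 0.5, 0.009]
ft_force: [11.9, -6.4, -10.4]
width: 0.0103
```

```bash
sed -i 's/^def neck/P=P+np.array([.001,.0017,0])\ndef neck/' m.py; python3 look.py -.5 0.014 w13
```

```text
[-0.0004, 0.0017, 0.0014, 0.0252, -0.0059, -0.0066]
[-0.143 -0.103  0.044  0.128  0.061 -0.1   -0.132]
0.042 [275.9 352.8]
0.076 [275.3 294.7]
0.092 [275.  263.9]
0.117 [274.4 210.6]
```

View pics/w13.png

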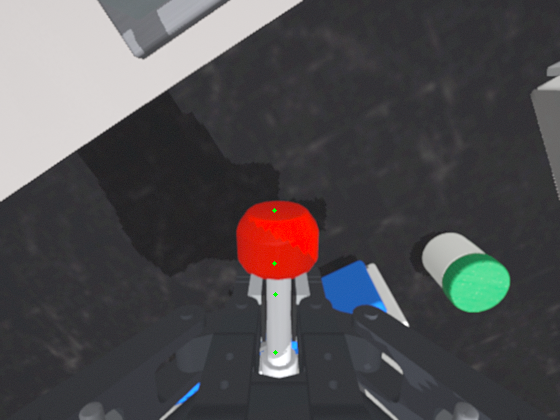

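Call:
{"api": "jog_arm", "payload": {"series": [[[-0.011,-0.007,0.001,0.02,0,-0.12],[-0.0115,-0.007,0,0.005,0,-0.12],[-0.0115,-0.007,0,0.005,0,-0.12]]]}}

```text
time_s: 10.4
ee_pos: [0.4769, 0.019, 0.0826]
tcp_rot: [0.017, 0.76, 0.649, 0.014]
ft_force: [14.2, -3.0, -16.3]
width: 0.0105
```

```bash
cat > st.py <<'E'
exec(open('m.py').read())
p,r=cur(); m=r.as_matrix(); piv=neck(0,0); d=p-piv
print('ext',np.hypot(*d[:2])-.076,'swing from pos',np.arctan2(d[1],-d[0])*-1-P[2]*1, 'from az',np.radians(np.degrees(np.arctan2(m[1,0],m[0,0]))-90)-P[2],'z',p[2],'tilt',m[:,2].round(3))
print(get_obs()['ft_force'].round(1),get_obs()['width'],get_obs()['joints'].round(2))
E
python3 st.py
```

```text
ext 0.017919129150669788 swing from pos -0.15454266089643495 from az -0.13887176469533535 z 0.08260371406451816 tilt [ 0.044 -0.008 -0.999]
[ 14.2  -3.  -16.3] 0.010512951822631593 [-0.78  0.3   0.72  2.18 -0.28  0.71  1.54]
```

Call:
{"api": "jog_arm", "payload": {"series": [[[-0.0115,-0.004,0.003,0.02,0,-0.12],[-0.0115,-0.005,0.002,0.01,0,-0.12],[-0.0115,-0.005,0.002,0.01,0,-0.12]]]}}

```text
time_s: 10.7
ee_pos: [0.4826, -0.0156, 0.0809]
tcp_rot: [0.022, 0.627, 0.779, 0.012]
ft_force: [10.1, 3.2, -7.6]
width: 0.0106
```

```bash
python3 st.py
```

```text
ext 0.01278982807744114 swing from pos 0.22816968274902993 from az 0.23280465654607302 z 0.08086855537414092 tilt [ 0.05  -0.009 -0.999]
[10.1  3.2 -7.6] 0.010554661897510883 [-0.64  0.29  0.65  2.17 -0.26  0.7   1.96]
```

Call:
{"api": "jog_arm", "payload": {"series": [[[-0.0115,-0.009,0.002,0.03,0,-0.12],[-0.0115,-0.008,0.001,0.01,0,-0.12],[-0.005,-0.006,0.001,0.01,0,-0.05]]]}}

```text
time_s: 11.0
ee_pos: [0.4893, -0.0419, 0.0819]
tcp_rot: [0.023, 0.502, 0.865, 0.004]
ft_force: [7.3, 10.6, -10.6]
width: 0.0107
```

```bash
python3 st.py
```

```text
ext 0.01581675418325934 swing from pos 0.5283976742799885 from az 0.5368107733546355 z 0.0818956524074346 tilt [ 0.044 -0.017 -0.999]
[  7.3  10.6 -10.6] 0.010688602967316987 [-0.54  0.3   0.59  2.15 -0.23  0.71  2.29]
```

Call:
{"api": "jog_arm", "payload": {"series": [[[-0.001,0.002,0.002,0.02,0,0.01],[-0.001,0.004,0.001,0.01,0,0.01],[-0.001,0.004,0.001,0.01,0,0],[0,0.003,0,0,0,0]]]}}

```text
time_s: 11.4
ee_pos: [0.5022, -0.034, 0.078]
tcp_rot: [0.01, 0.511, 0.859, -0.012]
ft_force: [-4.8, -2.6, 6.3]
width: 0.0106
```

```bash
python3 st.py
```

```text
ext 0.0007254153294673354 swing from pos 0.5197144034042227 from az 0.515767090046263 z 0.07801005927627662 tilt [ 0.005 -0.031 -0.999]
[-4.8 -2.6  6.3] 0.01061768440653443 [-0.55  0.35  0.59  2.09 -0.24  0.76  2.25]
```

Call:
{"api": "jog_arm", "payload": {"series": [[[0,0.001,0,0,0,0],[0,0,0,0,0,0],[0,0,0,0,0,0],[0,0,0,0,0,0]]], "fingers": 0.05}}

```text
time_s: 11.8
ee_pos: [0.5032, -0.0345, 0.0783]
tcp_rot: [0.011, 0.511, 0.859, -0.012]
ft_force: [0.5, -0.3, -0.2]
width: 0.05
```

```bash
python3 st.py; python3 look.py .5 0 w14
```

```text
ext 7.844262260217616e-05 swing from pos 0.5318596281495992 from az 0.5146917343990641 z 0.0783188112427266 tilt [ 0.006 -0.032 -0.999]
[ 0.5 -0.3 -0.2] 0.049962449732601354 [-0.55  0.35  0.59  2.09 -0.24  0.76  2.25]
[0.0024, 0.0001, -0.0008, -0.0101, 0.0312, 0.0145]
[ 0.    -0.    -0.001 -0.001  0.    -0.003  0.001]
0.042 [278.9 352.3]
0.076 [280.1 290.9]
0.092 [280.7 258.7]
0.117 [281.8 203.2]
```

View pics/w14.png

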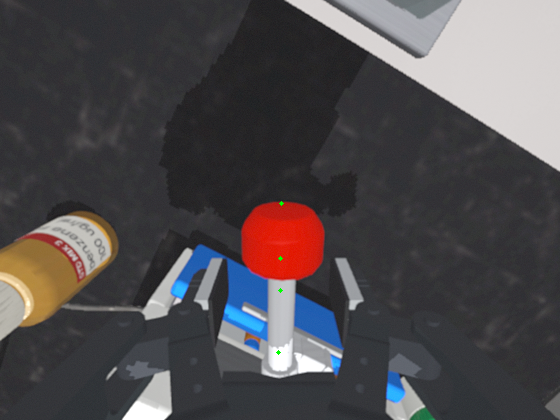

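Call:
{"api": "jog_arm", "payload": {"series": [[[0.001,0,-0.02,0,0,0],[0,0,-0.025,0,0.01,0],[0,0,-0.03,0,0.01,0],[0,0,-0.03,0,0.01,0],[0,-0.03,-0.02,0,0,0],[0,-0.03,-0.01,0,0,0],[0,-0.03,0,0,0,0]]]}}

```text
time_s: 12.55
ee_pos: [0.4256, -0.0724, 0.2204]
tcp_rot: [-0.001, 0.509, 0.861, -0.005]
ft_force: [-0.4, -0.0, 0.3]
width: 0.0502
```

```bash
python3 - <<'E'
exec(open('m.py').read())
print(cur()[0])
for n,(a,b,c,d) in {'scene':(100,250,150,350),'top':(150,280,140,340)}.items():
    im=cams.camera(n); v=cv2.resize(im[a:b,c:d,::-1],None,fx=4,fy=4,interpolation=cv2.INTER_CUBIC)
    for r in (.092,.117):
        q=proj(neck(.5,r),n)[0]; q=((q-[c,a]+.375)*4).astype(int); cv2.circle(v,tuple(map(int,q)),2,(0,255,0),-1)
    cv2.imwrite(f'pics/{n}15.png',v)
T=wristT(); im=cams.camera('wrist'); v=im[:,:,::-1].copy()
for r in (.042,.076,.092,.117):
    q=proj(neck(.5,r),'wrist',T)[0]; cv2.circle(v,(int(q[0]),int(q[1])),2,(0,255,0),-1)
cv2.imwrite('pics/w15.png',v)
E
```

```text
[ 0.42559315 -0.07241259  0.2204189 ]
```

View pics/scene15.png

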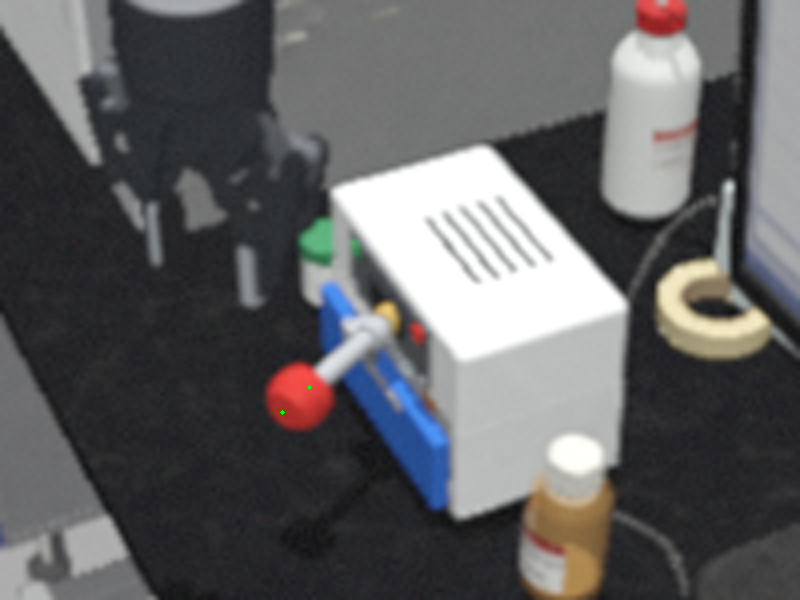

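View pics/top15.png

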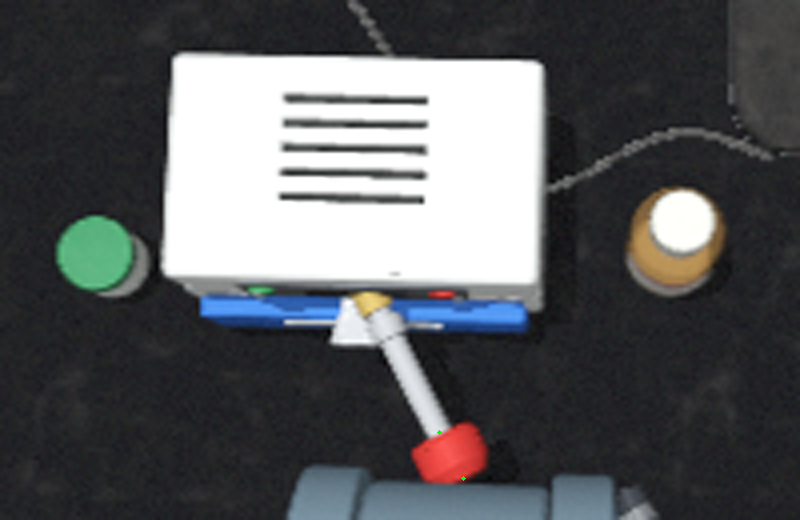

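View pics/w15.png

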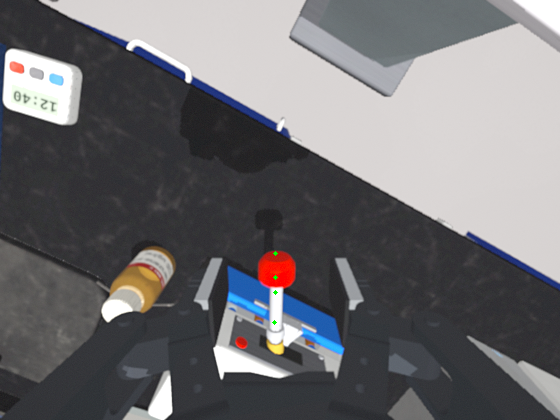

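```bash
python3 - <<'E'
exec(open('m.py').read())
for P0 in (p,P):
  for n,px in (('top',t((450,453))),('scene',(150+300/4-.375,100+397/4-.375))):
    w=onplane(px,n,.098); c,sn=np.cos(P0[2]),np.sin(P0[2]); d=w[:2]-P0[:2]; l=L([c*d[0]+sn*d[1],-sn*d[0]+c*d[1]])-[-.045,0]
    print(n,'r',np.hypot(*l),'swing',np.arctan2(-l[1],-l[0]))
s=get_obs(); print(s['time_s'],s['ft_force'].round(1),np.abs(s['qd']).max())
finish_job()
E
```

```text
top r 0.10151897068948391 swing 0.48914480551897976
scene r 0.09979016764446128 swing 0.4922741950596628
top r 0.10318737575663794 swing 0.4994220318945997
scene r 0.10146192152135484 swing 0.5026748571092358
12.7 [-0.1  0.1  1. ] 0.048808524465128865
the job is handed in; nothing more can be done
```

The tray is pushed home and the toggle is locked on the red-dot side. I handed the job in at 12.7 s with the gripper clear of everything.

- **Tray:** I pushed it in with the shut fingers on the right half of the blue front until it met its stop at about 13 N. In the top picture its front edges match the home position to about 1 mm. The scene picture was off by a few mm there, so it was no help in confirming this.
- **Toggle:** I gripped the neck behind the knob. My first pull did not move the bat because the steps were too small, so I repeated it with larger ones and drew it out about 16 mm. I then swung it over to the red-dot side, let it back in and released it.
- **Last checks:** The two fixed cameras put the swing at 0.49 to 0.50 rad, close to the 0.5 rad stop. They put the knob centre 100 to 103 mm from the pivot; about 104.5 mm is fully in, so it is not drawn out. In the last top picture the tray front is where it was after the push, and the bottle and jar have not moved. The timer shows undisturbed in the last wrist picture, but I did not measure it again.

One measurement disagreed: the wrist camera placed the neck about 4 mm sideways from where the fixed cameras did. I re-centred the gripper using the wrist view, and the grip held without visible slip.

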